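Shut the kettle and press its boil key

TASK

Get the kettle going without picking anything up: push its open lid fully shut with the fingertips, then lightly press the wide oblong boil key on the power base all the way down and let it spring back up. Leave the three round temperature keys alone, keep the kettle seated where it stands on its base, do not disturb the mugs, coffee jar and water bottle, and finish clear of everything.

Things in the scene. Friction and masses are not known exactly. Their poses are not given: they have to be found in the camera images.
- tray: Black tray, 320 x 500 mm, fixed; floor 8 mm and rim 16 mm above the counter. Origin: centre of its underside. The power base, mugs and jar stand on it.
- power_base: Kettle's power base, 22 mm high, fixed on the tray: round seat (radius 86 mm, with a 5 mm locating rim round the kettle's foot) and in front of it a control strip 190 mm wide reaching to x = -158 mm. Origin: under the seat's centre. x points from the strip to the seat, away from the user; y to the user's left; z up. Four black keys stand in a row on the strip's steel face, 7 mm proud.
- boil_key_top (a point): Centre of the top face of the boil key, the only oblong one (36 mm along the row, 18 mm across), at the user's right-hand end of the row: power_base x -130, y -55, z 29 mm. Moves down with the key. Axes as power_base.
- boil_key (a joint): Travel of the boil key in m: 0 up, 0.005 fully down (a hard stop, the key still 2 mm proud of the strip). A spring key: about 1.2 N starts it, 4.2 N brings it fully down; it springs back when let go.
- temp_key1 (a joint): Travel in m of the round temperature key (16 mm diameter, as high as the boil key) at the user's left-hand end of the row, power_base y +70 mm; same spring and travel. To be left alone.
- temp_key2 (a joint): The same for the middle round temperature key, power_base y +34 mm.
- temp_key3 (a joint): The same for the round temperature key next to the boil key, power_base y -2 mm (27 mm from edge to edge).
- kettle: Steel kettle, 0.85 to 1.4 kg, loose, on the power base. Origin: centre of its underside; z up, x towards the handle, -x towards the spout. Tapered: radius 74 mm at the foot, 67 at 100 mm height, 51 at the mouth, 172 mm up. Black handle, 22 mm thick, in the x-z plane, out to x = 124, up to z = 174 mm; spout to x = -80 mm. The handle points to the user's right, turned up to 40 degrees to the far side.
- lid_hinge (a point): Middle of the lid's hinge axis, at x = 52 mm, z = 176 mm of the kettle, on the handle side of the mouth; the axis runs along the kettle's y. Axes as the kettle's.
- lid_edge (a point): Point on the lid's outer (upper) face on its middle line near the free edge: 95 mm from the hinge axis along the lid, 8 mm out along its normal. Moves with the lid; z is the lid's outward normal, x points along the lid to the hinge.
- kettle_lid (a joint): Lid opening in rad: 0 shut (level on the mouth), 1.4 at most. Black disc, 102 mm diameter, 60 g; outer face 10 mm above the hinge axis in the middle, 4 mm at the rim; a 22 mm wide tab ends 115 mm from the axis. From the hinge it extends towards the spout; it opens up, its outer face then turned to the handle. Stiff hinge (0.07 N m): stays where it is left, no latch.
- mug1: Black mug standing upside down, 84 mm in diameter, 98 mm high, handle to 75 mm from the axis; loose, 0.3 kg. Origin: centre of its underside (the rim). To be left alone.
- mug2: Second mug, the same as mug1. To be left alone.
- coffee_jar: Closed jar, 68 mm in diameter, 85 mm high, loose, 0.25 kg. Origin: centre of its underside. To be left alone.
- water_bottle: Full water bottle, 62 mm in diameter, 170 mm high, loose, 0.35 kg, on the counter beside the tray. Origin: centre of its underside. To be left alone.
Not all that is in view belongs to the job. What is meant by the kettle is not blue or orange, and is the smaller of those in its own colour.

How it is judged:
On the way, in this order (a step that is already met when the one before it is completed fails the run):
1. the lid is fully shut (value of joint kettle_lid below 0.06 rad), for 0.2 s.
2. the boil key is pressed down while the lid is shut (value of joint boil_key above 0.0038 m and value of joint kettle_lid below 0.06 rad), for 0.05 s.
3. the boil key has sprung back (value of joint boil_key below 0.001 m), for 0.1 s.
At the end, for the whole second after the job is handed in: The lid is within 0.06 rad of shut, all four keys are up (within 1 mm), the kettle stands still on its base within 8 mm of where it stood and within 0.04 rad of upright, and the mugs, jar and bottle are within 15 mm of where they stood (value of joint kettle_lid below 0.06 rad and value of joint each of boil_key, temp_key1, temp_key2, temp_key3 below 0.001 m and distance of kettle from where it was at the start of the episode below 0.008 m and angle between kettle's own z axis and vertical below 0.04 rad and linear speed of kettle below 0.02 m/s and distance of each of mug1, mug2, coffee_jar, water_bottle from where it was at the start of the episode below 0.015 m); the robot touches nothing.
It fails at once if a round temperature key is pressed (by more than 2 mm) (value of joint any of temp_key1, temp_key2, temp_key3 above 0.002 m).
It fails at once if the kettle is lifted, shoved out of its seat (by more than 12 mm) or tipped (by more than 0.12 rad) (distance of kettle from where it was at the start of the episode above 0.012 m or angle between kettle's own z axis and vertical above 0.12 rad).
It fails at once if the boil key is pressed harder than 30 N (contact force between the fingers and boil_key above 30 N).
It fails at once if the kettle or its lid is pushed harder than 40 N (contact force between the fingers and kettle above 40 N).
It fails at once if a mug, the jar or the bottle is lifted, knocked over or shoved by more than 20 mm (distance of any of mug1, mug2, coffee_jar, water_bottle from where it was at the start of the episode above 0.02 m or angle between any of mug1, mug2, coffee_jar, water_bottle's own z axis and vertical above 0.2 rad).
It also fails if it takes over 42 s, if anything falls off the work surface, if the arm or the gripper's body presses on something with over 40 N, if the wrist force passes 120 N, or if a joint passes its speed limit or range.

ROBOT

A 7-joint arm with a two-finger parallel gripper is mounted at the origin on the work surface. World frame = base frame: x ahead of the robot, y to its left, z up, the work surface at z = 0. Lengths are in m, angles in rad, forces in N, time in s.
With the tool pointing down it reaches from about 0.4 to 0.9 m from the base axis. Payload 5.5 kg.
Tool frame: the origin (TCP) lies at the very end of the fingers, on their centre line; the grasp point (between the pads) lies env.hold_point_z behind it (env.hold_point_z is the distance from the TCP to the grasp point, in m); z points along the fingers, x is the direction in which the jaws open and shut, and the axes are right-handed (so a half turn about z gives the same grasp; the last joint's range is limited). The gripper opens to 85 mm and grips with 20 to 120 N. Pads are 22 mm wide; open, the fingers measure 114 mm over their backs; the gripper's body (76 mm by 85 mm) begins 54 mm behind the grasp point. The pads swing forward as they close: fully open they stand 13 mm farther back than shut.
Start: joints at [1.392, 0.501, -0.427, 1.55, 0.221, 1.138, -0.21], TCP at [0.278, -0.588, 0.231] pointing down, gripper open.
Joint ranges: [-2.88, 2.88], [-0.31, 2.03], [-1.54, 1.56], [0.2, 2.42], [-1.41, 4.55], [0.19, 2.02], [-2.57, 2.57]. Speed limits (rad/s): [2.57, 2.57, 3.14, 3.14, 3.14, 3.14, 3.14].

INTERFACE

Orientations are given as a 3x3 rotation matrix whose columns are the frame's x, y, z axes.
In Python, from bench import env gives the robot as it stands.
- The arm moves only by the tool jog_arm, never from a script. Its arguments are lists of equal length, an entry for each row: "travel": the shift along the tool's x, y, z in m, a list of three; "turn": the turn about the tool's z in degrees; "jaw": the finger opening in m, from 0 to 0.0854. A call has 1 to 12 rows; each row shifts and turns the commanded pose from where the row before left it, along the tool's axes as they then stand; what a row does not reach is not made up. A row lasts 1/8 s, in which the tool goes at most 62.5 mm and 10.7 degrees, less where a joint would pass 70% of its speed; a pose out of reach is approached as far as the arm can. A call with a gripper value outside its range is refused whole. The fingers move at their own pace and stop on an object; the grip force is fixed at half the most. Time passes only in rows, so rows that do not move let the fingers close. It gives the time, the measured TCP pose, the force and the opening at its end, in the units of the state.
- env.get_state(): the state, without advancing time (a new reading comes with each control period).
- env.get_image(name): name is "scene" or "side" or "wrist"; returns a dict with "img" (480x640x3 uint8, red, green, blue), "z_map" (480x640 float32, m along the optical axis (not along the pixel's ray), 0 where there is no reading), "mtx" (3x3 intrinsics, pixels), "k1" (the pictures are not rectified: a ray, as slopes to the right and down, at radius r is drawn at 1 + k1 r^2 times it, then the intrinsics apply), "R" (3x3) and "t" (3): a world point X has camera coordinates R X + t; the wrist camera has in their place "tool_from_camera" (4x4, takes a point from camera to tool coordinates, whose origin is the TCP and whose axes are the tool frame's). Camera axes: x right, y down, z forward; pixel columns grow to the right and rows downward; lengths in m; the calibration is good to about 2 mm. A picture is of the moment at which its call begins: read the wrist's pose just before it.
- env.hand_in(): hands the job in, once; it reports no verdict.
The state is a dict: "t": time; "q": joint angles; "joint_velocities": joint speeds; "joint_torque": joint torques, N m; "tool_pos": TCP position; "tool_rot": TCP orientation; "ft_force": force on the tool from outside, world axes, zero at the start; "torque": the same for the moment, N m; "opening": finger opening in m.
Only numpy, scipy, OpenCV 4.12 (cv2) and the standard library are available. Lean on these libraries where they do the work, as an engineer would, in place of code of your own. Each camera call takes 0.05 s, during which the arm holds its last target. There are 200 camera calls.

## Working session

There is one attempt and no reset: what is moved stays moved. The work goes in short steps, Python scripts to look and compute and a tool call to move; the robot and the scene stay as the last step left them, time stands still between calls to the robot, and variables do not carry over. Pictures are saved under pics/ and viewed, about 8 in all and at most 12, crops included, and the job is handed in when it is done.

Besides the shell and the picture viewer there is one more tool, called after "Request:" as name(argument=value, ...) on one line, values as JSON. jog_arm: Moves the arm, as the interface text tells. Its arguments: {"type":"object","properties":{"travel":{"type":"array","items":{"type":"array","items":{"type":"number"}}},"turn":{"type":"array","items":{"type":"number"}},"jaw":{"type":"array","items":{"type":"number"}}},"required":["travel","turn","jaw"]}

```bash
mkdir -p pics; cat > h.py <<'E'
import numpy as np, cv2, pickle
from bench import env
def grab(n):
    s=env.get_state(); d=env.get_image(n); d['state']=s
    pickle.dump(d,open(f'{n}.pkl','wb')); return d
def load(n): return pickle.load(open(f'{n}.pkl','rb'))
def pose(d):
    if 'R' in d: return d['R'].T, -d['R'].T@d['t']
    T=d['tool_from_camera']; s=d['state']; R=np.array(s['tool_rot'])
    return R@T[:3,:3], R@T[:3,3]+np.array(s['tool_pos'])
def rays(d,px):
    k=float(d['k1']); u=cv2.undistortPoints(np.array(px,float).reshape(-1,1,2),np.array(d['mtx'],float),np.array([k,0,0,0.])).reshape(-1,2)
    return np.c_[u,np.ones(len(u))]
def cloud(d):
    v,u=np.mgrid[:480,:640]; r=rays(d,np.c_[u.ravel(),v.ravel()])*d['z_map'].reshape(-1,1)
    A,c=pose(d); return (r@A.T+c).reshape(480,640,3)
def plane(d,px,z):
    A,c=pose(d); r=rays(d,px)@A.T; return c+r*((z-c[2])/r[:,2])[:,None]
def proj(d,X):
    A,c=pose(d); p=(np.atleast_2d(X)-c)@A; s=p[:,:2]/p[:,2:]; s=s*(1+float(d['k1'])*(s**2).sum(1))[:,None]
    return (np.c_[s,np.ones(len(s))]@np.array(d['mtx']).T)[:,:2]
def save(d,n,box=None,k=1,pts=None):
    im=d['img'][:,:,::-1].copy()
    if pts is not None:
        for p in proj(d,pts): cv2.circle(im,tuple(int(round(a)) for a in p),2,(255,0,255),-1)
    if box: im=im[box[1]:box[3],box[0]:box[2]]
    cv2.imwrite('pics/'+n,cv2.resize(im,None,fx=k,fy=k,interpolation=cv2.INTER_CUBIC))
E
python3 - <<'E'
from h import *
print(env.get_state(), env.hold_point_z)
for n in('scene','side'):
    d=grab(n); save(d,n+'0.png'); print(n,pose(d)[1],d['k1'],d['mtx'][0][0])
E
```

```text
{'t': 0.0, 'q': array([ 1.39219649,  0.5018846 , -0.42675864,  1.55145843,  0.22080144,
        1.13827222, -0.21031834]), 'joint_velocities': array([-9.46069486e-04, -1.02087155e-03,  7.49781320e-05, -1.95641195e-03,
       -1.50465546e-04, -6.98165195e-04,  1.32155245e-03]), 'joint_torque': array([ 5.32586073e-04, -5.69511366e+01, -5.81604034e+00, -2.80937684e+01,
        1.05671788e-02,  1.19929633e-02,  9.37426648e-06]), 'tool_pos': array([ 0.27756643, -0.58698919,  0.2302299 ]), 'tool_rot': array([[ 4.27575665e-01, -9.03979224e-01, -7.83320678e-04],
       [-9.03977422e-01, -4.27576378e-01,  1.80596969e-03],
       [-1.96748849e-03, -6.40844828e-05, -9.99998062e-01]]), 'ft_force': array([-0.85135872,  0.27913666,  0.06344549]), 'torque': array([-0.01662746, -0.05216823, -0.00440522]), 'opening': 0.08539767792389728} 0.0187
scene [0.27610863 0.31227957 1.37532589] -0.09001958264789083 446.9831801038981
side [0.13041156 0.27557191 1.55605257] -0.11296606026600813 561.4154479538006
```

View pics/scene0.png

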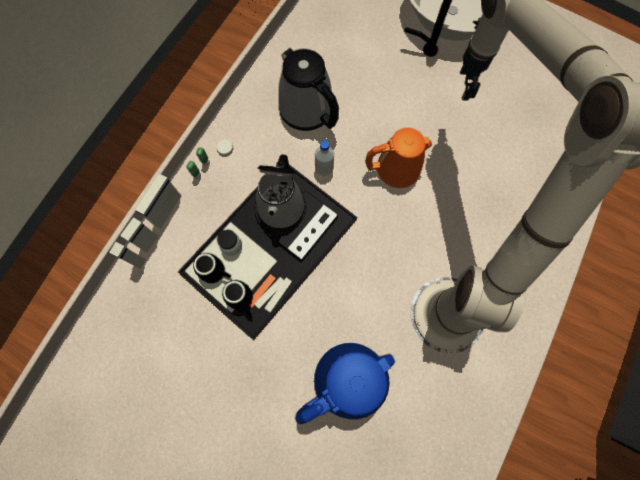

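View pics/side0.png

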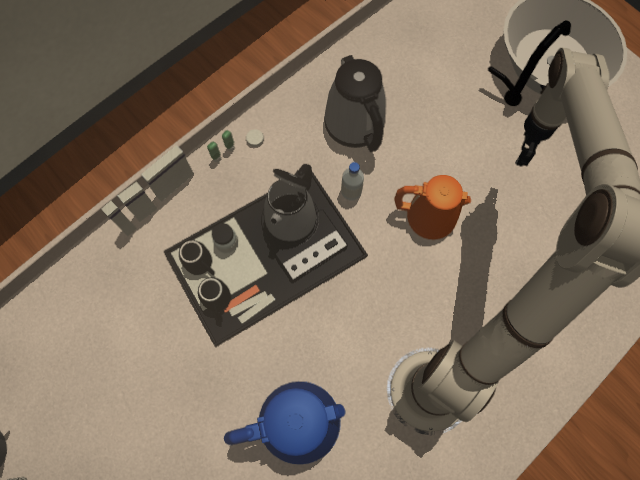

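Candidates (scene image) are the dark kettle on the tray (280,200), the bigger dark kettle (305,88), the orange one (403,158) and the blue one (352,380). The one on the tray's power base is neither blue nor orange, is the smaller of the dark pair, and has its lid open. I'll confirm it in a crop and measure.

```bash
python3 - <<'E'
from h import *
for n,box,sb in(('scene',(225,140,375,290),(285,200,345,262)),('side',(230,150,380,300),(275,228,352,285))):
    d=load(n); save(d,n+'c.png',box,4)
    P=cloud(d); x0,y0,x1,y1=sb
    g=cv2.cvtColor(d['img'],cv2.COLOR_RGB2GRAY); m=np.zeros_like(g); m[y0:y1,x0:x1]=(g[y0:y1,x0:x1]>130)
    # exclude counter by depth
    z=P[:,:,2]; m[(z<0.018)]=0
    cs,h=cv2.findContours(m,cv2.RETR_CCOMP,cv2.CHAIN_APPROX_NONE)
    i=max(range(len(cs)),key=lambda k:cv2.contourArea(cs[k])); r=cv2.minAreaRect(cs[i]); b=cv2.boxPoints(r)
    print(n,'strip z',np.median(z[m>0]),'box',b.round(1).tolist()); print(plane(d,b,.03).round(4))
    for k in range(len(cs)):
        if h[0][k][3]==i and cv2.contourArea(cs[k])>3:
            M=cv2.moments(cs[k]);c=[M['m10']/M['m00'],M['m01']/M['m00']]; print('key',np.round(c,1),cv2.contourArea(cs[k]),plane(d,[c],.035).round(4))
E
python3 -c "
import cv2,numpy as np
cv2.imwrite('pics/c0.png',np.hstack([cv2.resize(cv2.imread('pics/%sc.png'%n),(400,400)) for n in('scene','side')]))"
```

```text
scene strip z 0.030632529627391714 box [[287.29998779296875, 247.8000030517578], [323.3999938964844, 203.39999389648438], [336.8999938964844, 214.3000030517578], [300.79998779296875, 258.70001220703125]]
[[ 0.5333  0.0562  0.03  ]
 [ 0.5046 -0.1265  0.03  ]
 [ 0.4495 -0.1144  0.03  ]
 [ 0.4796  0.0666  0.03  ]]
key [298.9 247.9] 29.5 [[0.5008 0.0402 0.035 ]]
key [305.9 239.1] 26.0 [[0.4953 0.0052 0.035 ]]
key [312.8 230.3] 26.0 [[ 0.4903 -0.0301  0.035 ]]
key [323.4 217.7] 74.5 [[ 0.4809 -0.0824  0.035 ]]
side strip z 0.030783383546914345 box [[282.3999938964844, 263.1000061035156], [336.5, 229.3000030517578], [346.29998779296875, 245.1999969482422], [292.29998779296875, 278.8999938964844]]
[[ 0.5302  0.0617  0.03  ]
 [ 0.5002 -0.1197  0.03  ]
 [ 0.4461 -0.1076  0.03  ]
 [ 0.4769  0.0719  0.03  ]]
key [293.5 267.1] 35.0 [[0.499  0.0473 0.035 ]]
key [304.5 260.2] 36.0 [[0.493 0.011 0.035]]
key [315.2 253.6] 35.0 [[ 0.4868 -0.0244  0.035 ]]
key [330.6 243.9] 96.5 [[ 0.4781 -0.076   0.035 ]]
```

View pics/c0.png

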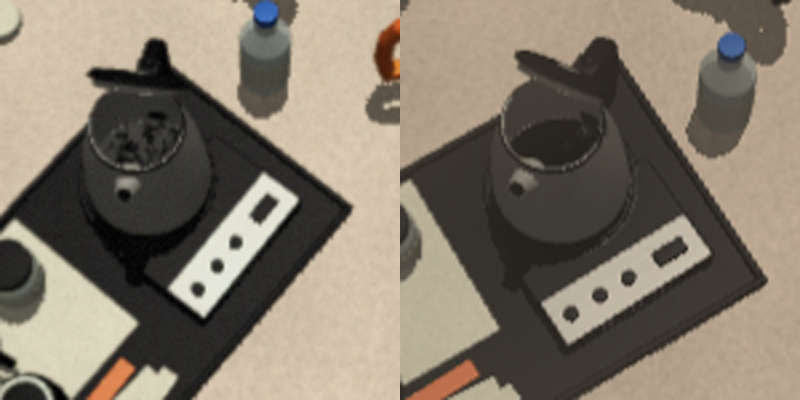

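The crop confirms it: a dark kettle on the base with four keys, lid standing open at upper right, and the oblong key at the right-hand end. Next I'll measure the mouth, handle and lid from depth.

```bash
python3 - <<'E'
from h import *
B=np.array([.617,-.046])
for n in('scene','side'):
    d=load(n); P=cloud(d).reshape(-1,3); P=P[(d['z_map'].ravel()>0)]
    r=np.hypot(*(P[:,:2]-B).T)
    Q=P[(r<.16)]
    m=Q[(Q[:,2]>.194)&(Q[:,2]<.206)]; 
    # mouth rim & lid
    print(n,'n>0.215',(Q[:,2]>.215).sum(),'zmax',np.sort(Q[:,2])[-3:])
    L=Q[Q[:,2]>.215]; print('lid mean',L.mean(0)); u,s,v=np.linalg.svd(L-L.mean(0)); print('normal',v[2],s)
    for lo in np.arange(.215,.33,.015):
        K=L[(L[:,2]>=lo)&(L[:,2]<lo+.015)]
        if len(K)>3: print(round(lo,3),len(K),K.mean(0).round(3),K.min(0).round(3),K.max(0).round(3))
    for lo in np.arange(.06,.2,.02): # body slices
        K=Q[(Q[:,2]>=lo)&(Q[:,2]<lo+.02)]; rr=K[:,:2]-B; far=K[np.hypot(*rr.T)>.088]
        A=np.c_[2*K[:,:2],np.ones(len(K))]
        print('slice',lo.round(2),len(K),'far',len(far),far.mean(0).round(3) if len(far) else '', np.degrees(np.arctan2(*(far.mean(0)[:2]-B)[::-1])).round(1) if len(far) else '')
E
```

```text
scene n>0.215 277 zmax [0.31219533 0.31240315 0.31342331]
lid mean [ 0.61754049 -0.06492648  0.28420722]
normal [-0.25684431  0.79437168 -0.55045856] [0.43277288 0.24683327 0.0932639 ]
0.245 9 [ 0.613 -0.09   0.254] [ 0.581 -0.101  0.247] [ 0.644 -0.08   0.259]
0.26 45 [ 0.612 -0.077  0.267] [ 0.58  -0.095  0.26 ] [ 0.674 -0.047  0.275]
0.275 131 [ 0.618 -0.063  0.284] [ 0.582 -0.087  0.275] [ 0.667 -0.045  0.29 ]
0.29 74 [ 0.622 -0.06   0.295] [ 0.593 -0.075  0.29 ] [ 0.654 -0.048  0.304]
0.305 16 [ 0.618 -0.052  0.31 ] [ 0.609 -0.056  0.307] [ 0.628 -0.045  0.313]
slice 0.06 186 far 0  
slice 0.08 209 far 0  
slice 0.1 223 far 10 [ 0.647 -0.152  0.113] -74.3
slice 0.12 226 far 10 [ 0.647 -0.152  0.131] -74.4
slice 0.14 221 far 8 [ 0.647 -0.152  0.147] -74.2
slice 0.16 179 far 6 [ 0.646 -0.156  0.167] -75.0
slice 0.18 336 far 42 [ 0.649 -0.142  0.194] -71.3
slice 0.2 132 far 8 [ 0.648 -0.132  0.201] -70.6
side n>0.215 359 zmax [0.3109818  0.31278754 0.3129073 ]
lid mean [ 0.61391385 -0.06229255  0.28018206]
normal [ 0.2411733  -0.78867316  0.56553522] [0.49499519 0.35180509 0.103142
[... 171 characters left out ...]
1  -0.071  0.268] [ 0.577 -0.088  0.26 ] [ 0.668 -0.04   0.275]
0.275 143 [ 0.615 -0.058  0.283] [ 0.579 -0.08   0.275] [ 0.663 -0.039  0.29 ]
0.29 87 [ 0.617 -0.054  0.295] [ 0.589 -0.067  0.29 ] [ 0.648 -0.042  0.305]
0.305 17 [ 0.615 -0.046  0.309] [ 0.606 -0.051  0.305] [ 0.624 -0.041  0.313]
slice 0.06 259 far 7 [ 0.638 -0.14   0.07 ] -77.2
slice 0.08 255 far 9 [ 0.642 -0.146  0.095] -75.9
slice 0.1 273 far 26 [ 0.646 -0.142  0.11 ] -73.2
slice 0.12 274 far 21 [ 0.645 -0.145  0.13 ] -74.0
slice 0.14 244 far 18 [ 0.644 -0.148  0.15 ] -75.0
slice 0.16 242 far 11 [ 0.643 -0.148  0.171] -75.6
slice 0.18 416 far 40 [ 0.646 -0.139  0.193] -72.4
slice 0.2 136 far 1 [ 0.65  -0.133  0.202] -69.4
```

Request:
jog_arm(travel=[[0,0,-0.05],[0,0,-0.05],[0,0,-0.05],[-0.03,-0.036,-0.002],[-0.03,-0.036,-0.002],[-0.03,-0.036,-0.002],[-0.03,-0.036,-0.002],[-0.03,-0.036,-0.002],[-0.03,-0.036,-0.002],[-0.03,-0.036,-0.002],[-0.03,-0.036,-0.002],[0,0,0]], turn=[0,0,0,0,0,0,0,4,4.3,0,0,0], jaw=[0,0,0,0,0,0,0,0,0,0,0,0])

```text
t: 1.6
tool_pos: [0.4527, -0.2509, 0.3976]
tool_rot: [[0.301, -0.954, 0.001], [-0.954, -0.301, 0.001], [-0.001, -0.001, -1.0]]
ft_force: [0.3, 0.2, 0.6]
opening: -0.0001
```

```bash
python3 - <<'E'
from h import *
d=grab('wrist'); s=d['state']; print(s['t'],s['tool_pos'],np.array(s['tool_rot']).round(3).tolist(),s['ft_force'],s['opening'],np.array(d['tool_from_camera']).round(3).tolist())
B=np.array([.617,-.046,.03]); yb=np.array([.162,.987,0]); xb=np.array([.987,-.162,0])
pts=[B-.13*xb+y*yb+[0,0,.007-.0] for y in(-.055,-.002,.034,.07)]
h=np.array([.292,-.956,0]); H=B+.052*h+[0,0,.176]; pts+= [H, H-.051*h+[0,0,.107]]
save(d,'w1.png',pts=pts)
E
```

```text
1.6 [ 0.45266747 -0.25088944  0.39763765] [[0.301, -0.954, 0.001], [-0.954, -0.301, 0.001], [-0.001, -0.001, -1.0]] [0.26899044 0.20623102 0.57214953] -0.0001249092360438795 [[1.0, -0.0, -0.0, -0.0], [0.0, 0.947, 0.322, -0.084], [0.0, -0.322, 0.947, -0.143], [0.0, 0.0, 0.0, 1.0]]
```

View pics/w1.png

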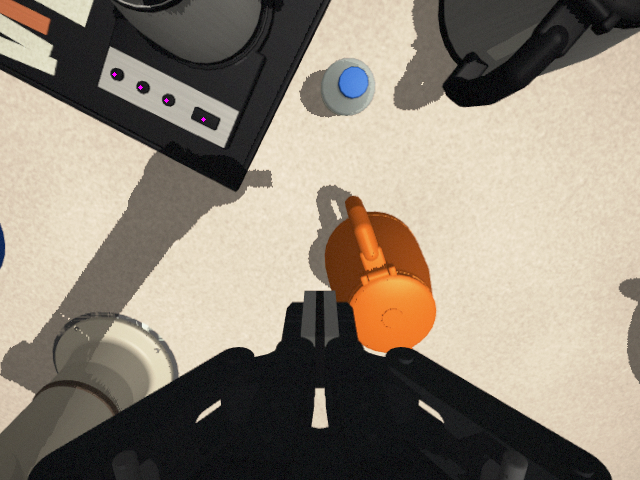

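The wrist view shows the four predicted key points (117,74), (141,87), (167,100) and (203,119) on the keys to within about 2 mm, with the boil key at about (205,118). The bottle at (350,85) is clear. I'm now going to the handle side of the lid.

Request:
jog_arm(travel=[[-0.014,-0.0434,0],[-0.014,-0.0434,0],[-0.014,-0.0434,0],[-0.014,-0.0434,0],[-0.013,-0.0434,0],[0,0,0],[0,0,0.04],[0,0,0.04],[0,0,0.043],[0,0,0],[0,0,0]], turn=[0,0,0,0,0,0,0,0,0,0,0], jaw=[0,0,0,0,0,0,0,0,0,0,0])

```text
t: 3.02
tool_pos: [0.6381, -0.1275, 0.2759]
tool_rot: [[0.291, -0.957, 0.001], [-0.957, -0.291, -0.001], [0.001, -0.001, -1.0]]
ft_force: [0.9, 0.5, 0.9]
opening: 0.0003
```

```bash
python3 - <<'E'
from h import *
d=grab('side'); s=env.get_state(); print(s['t'],s['tool_pos'],s['ft_force'],s['q'].round(2))
save(d,'s2.png',(220,100,400,250),4)
w=grab('wrist'); save(w,'w2.png')
a=cv2.resize(cv2.imread('pics/s2.png'),(480,400)); b=cv2.resize(cv2.imread('pics/w2.png'),(320,240)); b=cv2.copyMakeBorder(b,0,160,0,0,0)
cv2.imwrite('pics/c2.png',np.hstack([a,b]))
E
```

```text
3.075 [ 0.63871056 -0.127038    0.2766565 ] [1.26854819 0.17936738 0.46400141] [ 0.63  0.52 -0.69  1.49  0.34  1.25 -1.38]
```

View pics/c2.png

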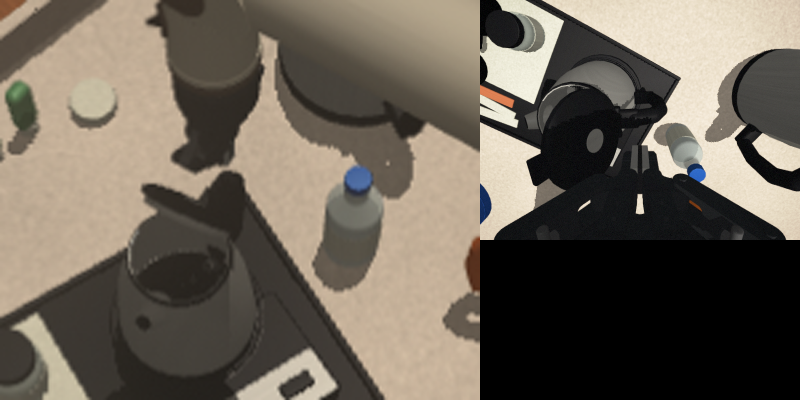

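```bash
python3 - <<'E'
from h import *
d=load('wrist'); P=cloud(d); s=d['state']; R=np.array(s['tool_rot']); t=np.array(s['tool_pos'])
h=np.array([.292,-.956,0]); c=np.array([.956,.292,0]); H=np.array([.632,-.096,.206])
v,u=np.mgrid[:480,:640]; Q=P[(d['z_map']>0)&(u<300)]; q=Q-H
k=(Q[:,2]>.22)&(abs(q@c)<.08)&(abs(q@h)<.13); q=q[k]; L=np.c_[-q@h,q@c,q[:,2]]
print(len(L),L.min(0),L.max(0))
for lo in np.arange(.02,.12,.01):
    K=L[(L[:,2]>=lo)&(L[:,2]<lo+.01)]
    if len(K)>5: print(lo.round(2),len(K),K[:,0].mean().round(4),'c',np.percentile(K[:,1],[1,99]).round(4))
print('tip',-(t-H)@h,(t-H)@c,t[2]-H[2])
K=L[(L[:,2]>.03)&(L[:,2]<.1)]; M=K.mean(0); n=np.linalg.svd(K-M,full_matrices=False)[2][2]; print('n',n,M)
hd=P[(P[:,:,2]>.17)&(P[:,:,2]<.212)&(d['z_map']>0)]; g=hd-H; g=g[(abs(g@c)<.04)&(g@h>.0)&(g@h<.09)]
for lo in np.arange(.0,.08,.02):
    k=(g@h>lo)&(g@h<=lo+.02); print('handle',lo,k.sum(),np.percentile(g[k]@c,[2,98]).round(4) if k.sum()>5 else '', g[k,2].max() if k.sum() else '')
E
```

```text
49706 [-0.02711279 -0.04308104  0.01400771] [0.05023274 0.05279186 0.16703817]
0.02 1366 0.0015 c [-0.0338  0.0456]
0.03 2047 0.0063 c [-0.0386  0.0506]
0.04 2538 0.0113 c [-0.0399  0.0524]
0.05 3079 0.0167 c [-0.0328  0.0518]
0.06 3503 0.0222 c [-0.0302  0.0495]
0.07 4256 0.0274 c [-0.0286  0.0442]
0.08 4822 0.0324 c [-0.0287  0.035 ]
0.09 2587 0.0346 c [-0.0153  0.0185]
0.1 1168 0.0405 c [-0.0096  0.0119]
0.11 863 -0.0154 c [0.0044 0.0124]
tip -0.03163181342347399 -0.0026477984296273513 0.07065650427418227
n [ 0.84993203 -0.09752125 -0.51778871] [0.02335544 0.01097055 0.0682328 ]
handle 0.0 1373 [-0.0133  0.0243] 0.005952557893150162
handle 0.02 1118 [-0.0068  0.0166] -0.00044158962337997876
handle 0.04 971 [-0.0031  0.0162] -0.005135216409791699
handle 0.06 214 [-0.0006  0.0153] -0.016897615202127736
```

Request:
jog_arm(travel=[[-0.0105,-0.001,0],[-0.0105,-0.001,0],[-0.0105,-0.001,0],[-0.0105,-0.001,0],[-0.0057,0,0.0024],[-0.0057,0,0.0024],[-0.0057,0,0.0024],[-0.0057,0,0.005],[-0.0057,0,0.005],[-0.0057,0,0.005],[0,0,0]], turn=[0,0,0,0,0,0,0,0,0,0,0], jaw=[0,0,0,0,0,0,0,0,0,0,0])

```text
t: 4.5
tool_pos: [0.6188, -0.0512, 0.2515]
tool_rot: [[0.294, -0.956, -0.001], [-0.956, -0.294, 0.001], [-0.001, 0.001, -1.0]]
ft_force: [0.5, -0.1, 1.5]
opening: -0.0001
```

```bash
python3 - <<'E'
from h import *
s=env.get_state(); h=np.array([.292,-.956,0]);c=np.array([.956,.292,0]); H=np.array([.632,-.096,.206]); q=s['tool_pos']-H
print('a',-q@h,'c',q@c,'u',q[2],s['ft_force'],s['t'])
d=grab('wrist'); save(d,'w3.png')
E
```

```text
a 0.04667816196803427 c 0.00046904176962751527 u 0.04545935284727412 [ 0.45234376 -0.08229844  1.48262809] 4.5
```

View pics/w3.png

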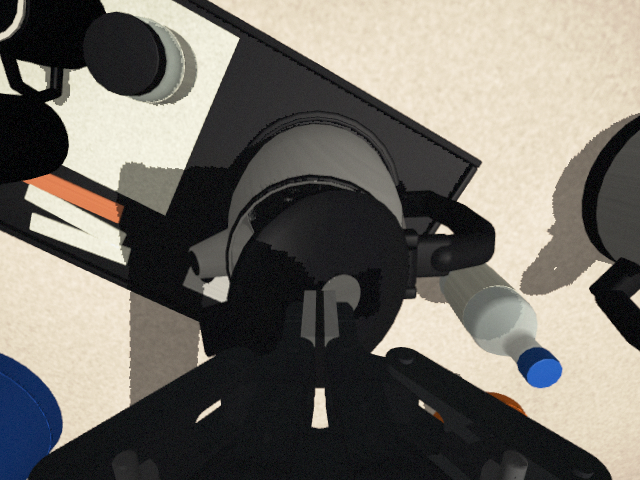

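The lid (knob at 342,292) has swung to about half open under the tips (318,300), and the kettle sits undisturbed. I'm continuing down the arc.

Request:
jog_arm(travel=[[-0.0032,0,0.005],[-0.0032,0,0.005],[-0.0032,0,0.005],[-0.0017,0,0.005],[-0.0017,0,0.005],[-0.0017,0,0.005],[0,0,0.002],[0,0,0.002],[0,0,0]], turn=[0,0,0,0,0,0,0,0,0], jaw=[0,0,0,0,0,0,0,0,0])

```text
t: 5.68
tool_pos: [0.615, -0.0381, 0.218]
tool_rot: [[0.292, -0.956, 0.0], [-0.956, -0.292, -0.0], [0.0, -0.0, -1.0]]
ft_force: [0.3, -0.0, -0.4]
opening: -0.0
```

Request:
jog_arm(travel=[[0,0,0.0015],[0,0,0.0015],[0,0,0]], turn=[0,0,0], jaw=[0,0,0])

```text
t: 6.05
tool_pos: [0.6152, -0.0379, 0.2161]
tool_rot: [[0.293, -0.956, 0.001], [-0.956, -0.293, -0.0], [0.001, -0.001, -1.0]]
ft_force: [-2.3, -0.7, 5.7]
opening: 0.0004
```

Request:
jog_arm(travel=[[0,0,0.001],[0,0,0],[0,0,0]], turn=[0,0,0], jaw=[0,0,0])

```text
t: 6.42
tool_pos: [0.6152, -0.0379, 0.216]
tool_rot: [[0.293, -0.956, 0.001], [-0.956, -0.293, -0.001], [0.001, -0.001, -1.0]]
ft_force: [-3.9, 0.5, 10.4]
opening: -0.0003
```

Request:
jog_arm(travel=[[0,0,-0.02],[0,0,-0.05],[0,0,-0.05],[0,0,-0.04],[0,0,0],[0,0.04,0],[0,0.04,0],[0,0,0]], turn=[0,0,0,0,0,0,0,0], jaw=[0,0,0,0,0,0,0,0])

```text
t: 7.42
tool_pos: [0.5362, -0.0629, 0.3737]
tool_rot: [[0.29, -0.957, -0.002], [-0.957, -0.29, -0.002], [0.002, 0.002, -1.0]]
ft_force: [-1.4, 1.2, 0.3]
opening: 0.0001
```

```bash
python3 - <<'E'
from h import *
d=grab('wrist'); P=cloud(d); s=d['state']; print(s['t'],s['tool_pos'],s['q'].round(2))
h=np.array([.292,-.956,0]);c=np.array([.956,.292,0]);H=np.array([.632,-.096,.206])
q=P-H; a=-(q@h); cc=q@c; ok=(d['z_map']>0)&(abs(cc)<.05)&(a>.0)&(a<.12)&(P[:,:,2]>.19)&(P[:,:,2]<.25)
for lo in np.arange(0,.12,.015):
    k=ok&(a>=lo)&(a<lo+.015)&(abs(cc)<.02); print(lo.round(3),k.sum(),np.median(P[k][:,2]).round(4) if k.sum() else '')
# strip keys
g=cv2.cvtColor(d['img'],cv2.COLOR_RGB2GRAY)
m=((g>120)&(abs(P[:,:,2]-.031)<.008)&(np.hypot(P[:,:,0]-.49,P[:,:,1]+.03)<.15)).astype(np.uint8)
cs,hh=cv2.findContours(m,cv2.RETR_CCOMP,cv2.CHAIN_APPROX_NONE); 
for k in range(len(cs)):
    A=cv2.contourArea(cs[k])
    if A>60: M=cv2.moments(cs[k]); e=[M['m10']/M['m00'],M['m01']/M['m00']]; print('hole' if hh[0][k][3]>=0 else 'outer',A,np.round(e),plane(d,[e],.035).round(4))
sd=load('scene'); b=cv2.inRange(sd['img'][140:180,310:345],(0,30,120),(110,140,255)); yy,xx=np.nonzero(b); e=[xx.mean()+310,yy.mean()+140]; print('bottle cap',e,plane(sd,[e],.165))
save(d,'w4.png')
E
```

```text
7.425 [ 0.53616551 -0.06286469  0.37374968] [ 0.71  0.23 -0.77  1.63  0.17  1.35 -1.36]
0.0 919 0.214
0.015 992 0.2156
0.03 1009 0.2162
0.045 1001 0.2165
0.06 994 0.2161
0.075 990 0.2152
0.09 758 0.2129
0.105 401 0.2106
outer 3230.0 [303. 211.] [[ 0.4863 -0.0548  0.035 ]]
hole 372.5 [320. 219.] [[ 0.4814 -0.0804  0.035 ]]
hole 129.5 [285. 203.] [[ 0.4899 -0.0282  0.035 ]]
outer 271.0 [249. 167.] [[0.5232 0.0302 0.035 ]]
bottle cap [np.float64(324.21666666666664), np.float64(143.68333333333334)] [[ 0.57081647 -0.25235201  0.165     ]]
```

View pics/w4.png

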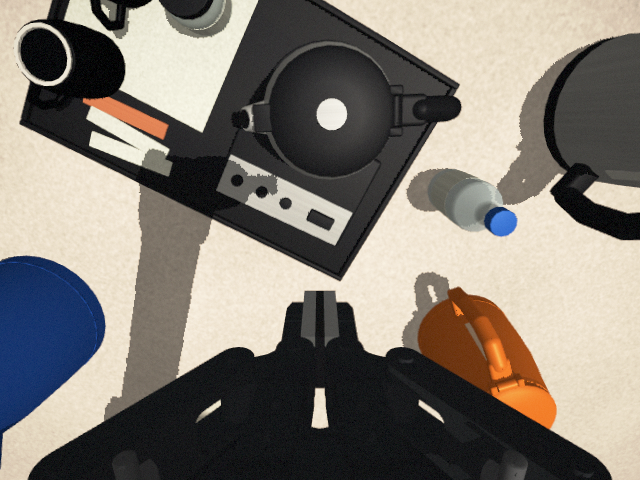

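The lid reads level (dome symmetric, 0.213–0.2165 m along its midline) and the white knob at (331,114) faces up. The boil key is at (320,219), about world (0.481,-0.080). I'll turn the tool so the wrist camera points away from the kettle.

Request:
jog_arm(travel=[[0,0.029,0],[0,0.0285,0],[0,0,0],[0,0,0],[0,0,0],[0,0,0],[0,0,0],[0,0,0],[0,0,0],[0,0,0],[0,0,0],[0,0,0]], turn=[0,0,10.4,10.4,10.4,10.4,10.4,10.4,10.4,10.4,10.4,10.4], jaw=[0,0,0,0,0,0,0,0,0,0,0,0])

```text
t: 8.98
tool_pos: [0.4839, -0.0825, 0.3575]
tool_rot: [[-0.88, -0.474, -0.037], [-0.474, 0.88, -0.003], [0.034, 0.015, -0.999]]
ft_force: [1.4, -0.4, -0.3]
opening: -0.0001
```

Request:
jog_arm(travel=[[0,0,0],[0,0,0],[0,0,0],[0,0,0],[0,0,0],[0,0,0],[0,0,0],[0,0,0],[0,0,0],[0,0,0],[0,0,0]], turn=[10.4,10.4,10.4,10.4,10.4,10.4,10.4,10.4,10.4,9,0], jaw=[0,0,0,0,0,0,0,0,0,0,0])

```text
t: 10.35
tool_pos: [0.47, -0.2088, 0.2249]
tool_rot: [[-0.76, 0.639, -0.115], [0.623, 0.768, 0.15], [0.185, 0.042, -0.982]]
ft_force: [-0.1, 0.7, 0.3]
opening: 0.0
```

```bash
python3 - <<'E'
from h import *
s=env.get_state(); R=np.array(s['tool_rot']); print(s['t'],s['tool_pos'],R.round(3).tolist(),s['q'].round(2)); print(R.T@(np.array([.481,-.080,.037])-s['tool_pos']))
E
```

```text
10.35 [ 0.47004173 -0.20884945  0.2248953 ] [[-0.76, 0.639, -0.115], [0.623, 0.768, 0.15], [0.185, 0.042, -0.982]] [-0.49  0.97  1.56  1.8  -0.92  1.62 -2.57]
[0.03720639 0.0979765  0.20259121]
```

Positive turn ran joint 7 to its limit and the pose sagged, with no contact. I'm backing off with upward motion and turning the other way.

Request:
jog_arm(travel=[[0,0,-0.02],[0,0,-0.02],[0,0,-0.01],[0,0,0]], turn=[-10,-10,-10,0], jaw=[0,0,0,0])

```text
t: 10.85
tool_pos: [0.4792, -0.2137, 0.2778]
tool_rot: [[-0.98, 0.165, -0.108], [0.148, 0.977, 0.151], [0.131, 0.132, -0.983]]
ft_force: [0.4, 0.1, -0.5]
opening: -0.0001
```

```bash
python3 - <<'E'
from h import *
s=env.get_state(); R=np.array(s['tool_rot']); print(s['t'],s['tool_pos'],R.round(3).tolist(),s['q'].round(2),s['ft_force'])
E
```

```text
10.85 [ 0.47918246 -0.21374844  0.27783374] [[-0.98, 0.165, -0.108], [0.148, 0.977, 0.151], [0.131, 0.132, -0.983]] [-0.49  0.82  1.51  1.72 -0.8   1.61 -2.15] [ 0.39105735  0.08517244 -0.47258631]
```

Request:
jog_arm(travel=[[0.0065,0.0065,-0.049],[0.0065,0.0065,-0.049],[0,0,0],[0,0,0],[0,0,0],[0,0,0],[0,0,0],[0,0,0],[0,0,0],[0,0,0],[0,0,0]], turn=[0,0,-10,-10,-10,-10,-10,-10,-10,-10,0], jaw=[0,0,0,0,0,0,0,0,0,0,0])

```text
t: 12.22
tool_pos: [0.4781, -0.2138, 0.3761]
tool_rot: [[-0.338, -0.935, -0.11], [-0.935, 0.32, 0.152], [-0.107, 0.155, -0.982]]
ft_force: [0.2, -0.7, -0.4]
opening: -0.0002
```

```bash
cat > st.py <<'E'
from h import *
s=env.get_state(); R=np.array(s['tool_rot']); print(s['t'],s['tool_pos'],R.round(4).tolist(),s['q'].round(2),s['ft_force'])
print('az',np.degrees(np.arctan2(R[1,0],R[0,0])),'to key',R.T@(np.array([.481,-.080,.037])-s['tool_pos']),'up',R.T@[0,0,1])
E
python3 st.py
```

```text
12.225 [ 0.4781006  -0.21384156  0.37605798] [[-0.338, -0.9346, -0.1104], [-0.935, 0.3202, 0.1521], [-0.1068, 0.1547, -0.9822]] [-0.41  0.43  1.17  1.58 -0.43  1.58 -1.11] [ 0.1797972  -0.68948853 -0.40770665]
az -109.87639872567242 to key [-0.0899086  -0.01228794  0.35305486] up [-0.10682444  0.15465739 -0.98217597]
```

Request:
jog_arm(travel=[[-0.042,0.0133,0.0067],[-0.042,0.0133,0.0067],[-0.042,0.0133,0.0067],[0,0,0],[0,0,0],[0,0,0],[0,0,0],[0,0,0],[0,0,0],[0,0,0],[0,0,0],[0,0,0]], turn=[0,0,0,-10,-10,-10,-10,-10,-10,-10,-10,0], jaw=[0,0,0,0,0,0,0,0,0,0,0,0])

```text
t: 13.72
tool_pos: [0.4805, -0.0809, 0.3758]
tool_rot: [[0.86, -0.498, -0.111], [-0.481, -0.864, 0.152], [-0.171, -0.077, -0.982]]
ft_force: [-0.1, 0.1, -0.3]
opening: 0.0002
```

```bash
python3 st.py
```

```text
13.725 [ 0.48049465 -0.08085878  0.3758187 ] [[0.86, -0.4981, -0.1107], [-0.4807, -0.8637, 0.1516], [-0.1711, -0.0772, -0.9822]] [-0.57  0.22  0.93  1.68 -0.28  1.49 -0.11] [-0.06397612  0.06915689 -0.27865812]
az -29.199658281537438 to key [0.05800279 0.02516002 0.33286898] up [-0.17112675 -0.07719009 -0.98222061]
```

Request:
jog_arm(travel=[[0,0,0],[0,0,0],[0,0,0],[0,0,0],[0,0,0],[0,0,0],[0,0,0],[0,0,0],[0,0,0],[0,0,0],[0,0,0],[0,0,0]], turn=[-10,-10,-10,-10,-10,-10,-10,-10,-10,-10,-10,0], jaw=[0,0,0,0,0,0,0,0,0,0,0,0])

```text
t: 15.22
tool_pos: [0.4805, -0.0811, 0.3758]
tool_rot: [[0.175, 0.978, -0.111], [0.976, -0.158, 0.152], [0.131, -0.135, -0.982]]
ft_force: [0.8, -0.5, -0.6]
opening: 0.0001
```

```bash
python3 st.py
```

```text
15.225 [ 0.4804581  -0.08105518  0.37583472] [[0.1751, 0.9783, -0.1106], [0.9758, -0.1575, 0.1517], [0.131, -0.1345, -0.9822]] [-0.36  0.18  0.66  1.68 -0.22  1.48  1.74] [ 0.80442775 -0.49712533 -0.61068108]
az 79.82439142181809 to key [-0.04326676  0.04594424  0.33290763] up [ 0.13101166 -0.13452081 -0.98221184]
```

Request:
jog_arm(travel=[[-0.0043,0.0049,0.0402],[-0.0043,0.0049,0.0402],[-0.0043,0.0049,0.0402],[-0.0043,0.0049,0.0402],[-0.0043,0.0049,0.0402],[0,0,0],[-0.0043,0.0049,0.0402],[0,0,0],[0,0,0]], turn=[0,0,0,0,0,0,0,0,0], jaw=[0,0,0,0,0,0,0,0,0])

```text
t: 16.35
tool_pos: [0.4796, -0.0747, 0.1338]
tool_rot: [[0.17, 0.98, -0.108], [0.977, -0.153, 0.151], [0.132, -0.131, -0.983]]
ft_force: [0.4, -0.6, -0.1]
opening: -0.0
```

```bash
python3 - <<'E'
from h import *
s=env.get_state(); R=np.array(s['tool_rot']); print(s['t'],s['tool_pos'],s['q'].round(2),s['ft_force'])
print(R.T@(np.array([.477,-.072,.048])-s['tool_pos']))
w=grab('wrist'); save(w,'w5.png',pts=[[.481,-.080,.037]])
d=grab('side'); save(d,'s5.png',(230,150,380,300),4)
a=cv2.resize(cv2.imread('pics/s5.png'),(400,400)); b=cv2.copyMakeBorder(cv2.resize(cv2.imread('pics/w5.png'),(400,300)),0,100,0,0,0)
cv2.imwrite('pics/c5.png',np.hstack([a,b]))
E
```

```text
16.35 [ 0.47962184 -0.07468154  0.13376311] [-0.27  0.45  0.58  1.96 -0.43  1.    1.96] [ 0.43412544 -0.58039998 -0.13256687]
[-0.00913105  0.00825409  0.08495804]
```

View pics/c5.png

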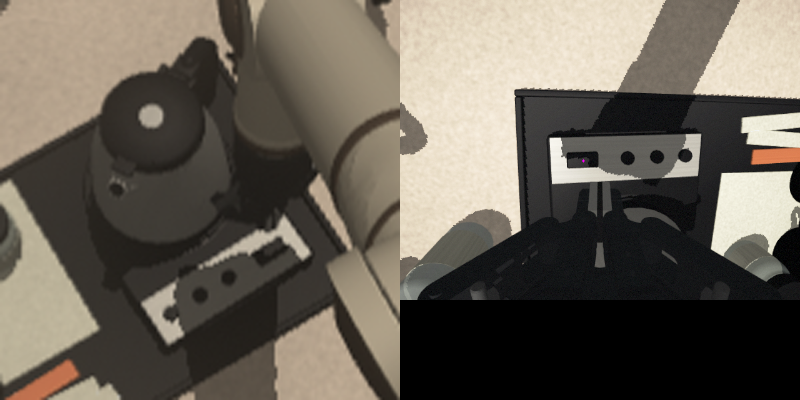

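The side view shows the kettle seated with its lid shut. In the wrist view my key estimate (583,160) sits on the boil key. I'm descending.

Request:
jog_arm(travel=[[-0.003,0.0025,0.025],[-0.003,0.0025,0.025],[-0.002,0.002,0.02],[-0.001,0.001,0.013],[0,0,0],[0,0,0]], turn=[0,0,0,0,0,0], jaw=[0,0,0,0,0,0])

```text
t: 17.2
tool_pos: [0.4762, -0.0719, 0.0487]
tool_rot: [[0.168, 0.98, -0.109], [0.977, -0.151, 0.152], [0.132, -0.132, -0.982]]
ft_force: [-0.6, -0.4, -0.1]
opening: -0.0001
```

```bash
python3 st.py; python3 - <<'E'
from h import *
w=grab('wrist'); save(w,'w6.png',(180,150,580,450),2,pts=[[.481,-.080,.037],env.get_state()['tool_pos']])
E
```

```text
17.2 [ 0.47624141 -0.07190117  0.04871552] [[0.1684, 0.9797, -0.1088], [0.9768, -0.1511, 0.1515], [0.132, -0.1318, -0.9825]] [-0.22  0.58  0.51  2.   -0.54  0.84  2.06] [-0.5945134  -0.39973899 -0.06777622]
az 80.219107425435 to key [-0.00865646  0.00742919  0.00976531] up [ 0.13200595 -0.1317575  -0.98245325]
```

View pics/w6.png

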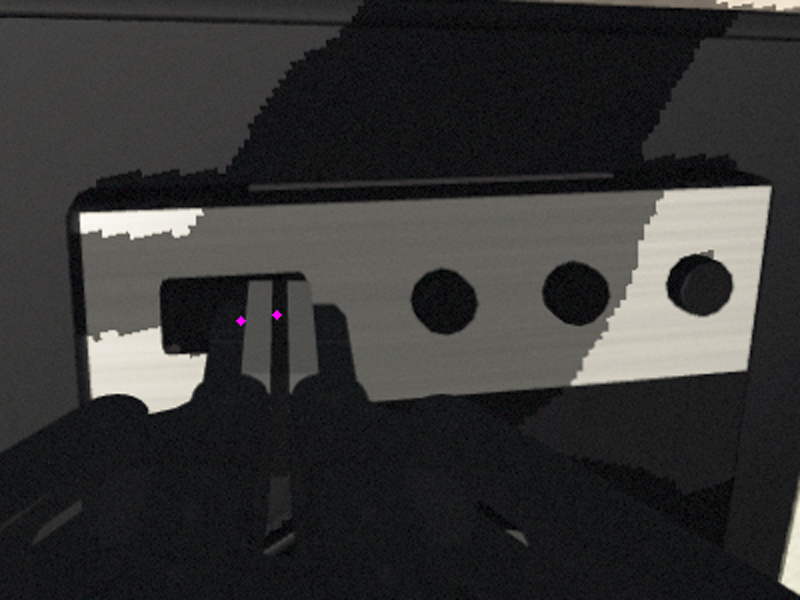

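The wrist crop shows the tip (277,315) over the boil key (160–305, 280–350), with the round keys well to the right. I'm pressing in small steps.

Request:
jog_arm(travel=[[-0.0003,0.0003,0.002],[-0.0003,0.0003,0.002],[-0.0003,0.0003,0.002],[-0.0001,0.0001,0.001],[0,0,0]], turn=[0,0,0,0,0], jaw=[0,0,0,0,0])

```text
t: 17.88
tool_pos: [0.4756, -0.0717, 0.0409]
tool_rot: [[0.168, 0.98, -0.11], [0.977, -0.151, 0.152], [0.132, -0.133, -0.982]]
ft_force: [-0.2, 0.5, -0.5]
opening: 0.0001
```

Request:
jog_arm(travel=[[-0.0002,0.0002,0.0015],[-0.0002,0.0002,0.0015],[0,0,0]], turn=[0,0,0], jaw=[0,0,0])

```text
t: 18.25
tool_pos: [0.4758, -0.0717, 0.038]
tool_rot: [[0.168, 0.98, -0.11], [0.977, -0.151, 0.152], [0.132, -0.133, -0.982]]
ft_force: [-0.7, -0.5, 2.3]
opening: -0.0
```

Request:
jog_arm(travel=[[-0.0001,0.0001,0.001],[-0.0001,0.0001,0.001],[-0.0001,0.0001,0.001],[0,0,0]], turn=[0,0,0,0], jaw=[0,0,0,0])

```text
t: 18.75
tool_pos: [0.4758, -0.0717, 0.035]
tool_rot: [[0.168, 0.98, -0.109], [0.977, -0.151, 0.152], [0.132, -0.132, -0.982]]
ft_force: [0.7, -0.0, 3.7]
opening: -0.0001
```

Request:
jog_arm(travel=[[-0.0001,0.0001,0.001],[-0.0001,0.0001,0.001],[0,0,0]], turn=[0,0,0], jaw=[0,0,0])

```text
t: 19.12
tool_pos: [0.4759, -0.0717, 0.0332]
tool_rot: [[0.168, 0.98, -0.109], [0.977, -0.151, 0.152], [0.132, -0.132, -0.982]]
ft_force: [0.1, -1.0, 7.1]
opening: -0.0003
```

Request:
jog_arm(travel=[[0,0,0.0007],[0,0,0]], turn=[0,0], jaw=[0,0])

```text
t: 19.38
tool_pos: [0.4759, -0.0717, 0.033]
tool_rot: [[0.168, 0.98, -0.109], [0.977, -0.151, 0.152], [0.132, -0.132, -0.982]]
ft_force: [-1.3, -0.4, 11.7]
opening: -0.0003
```

Request:
jog_arm(travel=[[0.0013,-0.0013,-0.01],[0.004,-0.004,-0.03],[0.0053,-0.0053,-0.04],[0.0053,-0.0053,-0.04],[0.0053,-0.0053,-0.04],[0.0053,-0.0053,-0.04],[0.0053,-0.0053,-0.04],[0,0,0],[0,-0.04,0],[0,-0.04,0],[0,0,0],[0,0,0]], turn=[0,0,0,0,0,0,0,0,0,0,0,0], jaw=[0,0,0,0,0,0,0,0,0,0,0,0])

```text
t: 20.88
tool_pos: [0.3978, -0.0595, 0.2867]
tool_rot: [[0.168, 0.98, -0.11], [0.977, -0.15, 0.152], [0.132, -0.133, -0.982]]
ft_force: [-0.4, 0.4, -0.6]
opening: 0.0
```

```bash
python3 - <<'E'
from h import *
s=env.get_state(); print(s['t'],s['tool_pos'],s['ft_force'])
d=grab('scene'); save(d,'f0.png',(175,120,375,350),2); e=grab('side'); save(e,'f1.png',(150,130,390,350),2)
a=cv2.resize(cv2.imread('pics/f0.png'),(380,437)); b=cv2.resize(cv2.imread('pics/f1.png'),(420,437)); cv2.imwrite('pics/c7.png',np.hstack([a,b]))
P=cloud(e); k=(np.hypot(P[:,:,0]-.617,P[:,:,1]+.046)<.05)&(P[:,:,2]>.1); print('lid z',np.percentile(P[k][:,2],[5,50,95]))
w=grab('wrist'); W=cloud(w); q=W-np.array([.481,-.08,0]); 
for r in((q[:,:,0]**2+q[:,:,1]**2)<.006**2,): print('key z',np.median(W[r&(w['z_map']>0)][:,2]), r.sum())
E
```

```text
20.875 [ 0.39782954 -0.05952576  0.28668922] [-0.39574071  0.41582234 -0.5762488 ]
lid z [0.20893436 0.21436003 0.21950614]
key z 0.03736559144848031 80
```

View pics/c7.png

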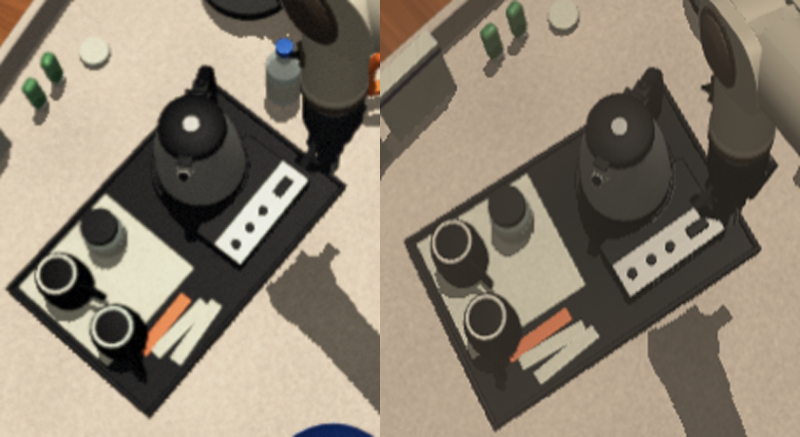

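The lid is shut (knob at 191,124 in the left half), the key is back up (z 0.037 m), and the bottle cap is at scene pixel (324,144), exactly as at the start. The arm is clear, so I'm handing in.

```bash
python3 -c "
from bench import env
print(env.hand_in())"
```

```text
the job is handed in; nothing more can be done
None
```

I pushed the kettle's lid shut with the closed fingertips, then pressed the boil key to its stop and let it spring back. I then withdrew and handed in at about 21 s of the 42 s allowed.

- **Lid:** it met a hard stop at about 10 N, and depth readings afterwards showed it level to within 1–2 mm.
- **Boil key:** it gave 2.3 N, then 3.7 N, then a stiff stop at up to 11.7 N on the wrist reading. Afterwards its top read 0.037 m, which is fully up.
- **Surroundings:** in the final pictures the kettle was seated. The mugs, jar and bottle looked undisturbed; I only compared the bottle's position, and its cap was at the same pixel as at the start. I did not measure the three round keys, but the tip stayed well clear of them.
- **At the end:** the arm was clear, with under 1 N on the wrist.

**What went wrong:** turning the wrist before the press ran joints 3 and 7 to their limits. The tool sagged to 0.225 m and stayed tilted about 11°, touching nothing. I unwound it the other way and pressed with that tilt, offsetting the aim so the lowest corner of the tip met the key.

**Disagreement:** the two fixed cameras differed by about 6 mm in y, so I averaged them; the wrist camera agreed within about 2 mm.

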